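# Stop the table saw and hold its blade guard up

### The arm

A 6-joint arm with a two-finger parallel gripper is mounted at the origin on the work surface. World frame = base frame: x ahead of the robot, y to its left, z up, the work surface at z = 0. Lengths are in m, angles in degrees, forces in N, time in s.
With the tool pointing down it reaches from about 0.35 to 0.925 m from the base axis. Payload 6.4 kg.
Tool frame: the origin (TCP) lies at the very end of the fingers, on their centre line; the grasp point (between the pads) lies env.grip_depth behind it (env.grip_depth is the distance from the TCP to the grasp point, in m); z points along the fingers, x is the direction in which the jaws open and shut, and the axes are right-handed (so a half turn about z gives the same grasp; the last joint's range is limited). The gripper opens to 94 mm and grips with 3 to 60 N. Pads are 16 mm wide; open, the fingers measure 119 mm over their backs; the gripper's body (75 mm by 177 mm) begins 78 mm behind the grasp point.
Start: joints at [-73.287, 14.043, 89.255, -0, 76.702, -9.975], TCP at [0.292, -0.581, 0.205] pointing down, gripper open.
Joint ranges: [-179.41, 179.41], [-58.25, 129.5], [7.25, 145.43], [-54.29, 234.29], [11.92, 165.04], [-157.13, 157.13]. Speed limits (degrees/s): [147.25, 147.25, 180, 180, 180, 180].

### API

Orientations are given as [roll, pitch, yaw] about the fixed x, y, z axes, in that order (R = Rz(yaw) Ry(pitch) Rx(roll)).
In Python, from plant import env, vision, monitor gives the robot as it stands. Calls block until the motion is done:
- env.move_pose(position, orientation): joint-space move of the TCP to a pose.
- env.move_straight(position, rotation=None, feed=0.15, stop_force=None): straight line of the TCP; rotation=None keeps the orientation; feed is the mean speed in m/s. With stop_force (N) it stops when the force on the tool has changed by that much, and returns True; else False.
- env.goto_joints(angles): joint-space move.
- env.gripper_to(opening, f_grip=None): opening from 0.0 (shut) to 1.0 (fully open); f_grip is the grip in N (None keeps the last); returns when the fingers have stopped.
- env.sleep(seconds).
- env.ik(position, orientation): joint angles nearest the present ones, or None.
- vision.grab_frame(name): name is "scene" or "top"; returns the picture (384x512x3 uint8, blue, green, red); there is no depth.
- vision.camera_params(name): a dict with "fx", "fy", "cx", "cy" (pixels), "T" (4x4, takes a point from camera to world coordinates). Camera axes: x right, y up, looking along -z (the intrinsics and any distortion apply to the point x, -y, -z); pixel columns grow to the right and rows downward; lengths in m; the calibration is good to about 2 mm. A picture is of the moment at which its call begins. camera_params takes no time and is no camera call.
A pose or a line that the arm cannot do raises env.PlanningError and nothing moves.
- env.sign_off(): hands the job in, once; it reports no verdict.
Readings, each from a call of its own:
- monitor.current_clock(): time.
- monitor.current_q(): joint angles.
- monitor.current_qvel(): joint speeds.
- monitor.current_tau(): joint torques, N m.
- monitor.current_tcp_pos(): TCP position.
- monitor.current_tcp_rot(): TCP orientation.
- monitor.current_wrist_force(): force on the tool from outside, world axes, zero at the start.
- monitor.current_ft_torque(): the same for the moment, N m.
- monitor.current_width(): opening from 0.0 (shut) to 1.0 (fully open).
Only numpy, scipy, OpenCV 4.12 (cv2) and the standard library are available. Lean on these libraries where they do the work, as an engineer would, in place of code of your own. Each camera call takes 0.05 s, during which the arm holds its last target. There are 200 camera calls.

### The job

Push the table saw's stop button (the big mushroom button, not the small start button) fully down, then take the blade guard by the nose, swing it up to 45 degrees and hold it there so that I can set a square against the blade. The guard drops if you let go, so finish while still holding it at 45 degrees. Keep off the blade and leave everything else on the saw table and the bench where it lies.

Things in the scene. Friction and masses are not known exactly. Their poses are not given: they have to be found in the camera images.
- stop (a joint): stop button of the switch box, reading in m: 0 = out (at rest), 0.008 = pressed fully down. It moves straight down, has a return spring (about 2.5 N to start, 7.5 N when fully down) and does not latch
- stop_top (a point): centre of the top of the stop button, a wide black mushroom head 40 mm across, the larger and taller of the two buttons on the switch box; its top is 76 mm above the bench when out
- start (a joint): start button of the switch box, reading in m: 0 = out, 0.005 = fully down; sprung
- start_top (a point): centre of the top of the start button, a small black cylinder 20 mm across, its top 54 mm above the bench, 63 mm from the stop button towards the -x end of the switch box
- switchbox: grey switch box screwed face up to the bench, 125 (x) x 74 (y) x 47 mm high; origin at the centre of its underside. The stop button is centred at its own x = +30 mm, the start button at x = -33 mm; the strap across its foot is 100 mm long in y
- saw: small bench table saw, fixed: green housing under an aluminium table 260 (x) x 240 (y) mm, its flat top 130 mm above the bench. Origin on the bench, at the centre of its underside. Its x is the cutting direction, the operator's side is -x. A rip fence 26 mm high, 14 mm wide stands along x at y = +95 mm; fence clamp and handwheel project up to 35 mm beyond the table's -x edge, below its top
- blade: saw blade under the guard, 85 mm disc in the saw's x-z plane, standing 20 mm above the saw table; origin at its centre, 22.5 mm below the table top, at the saw's x = -5 mm
- guard (a joint): angle of the blade guard in rad: 0 = down, lower edges level just above the saw table; grows as its nose is lifted, 0.785 = 45 degrees, stop at 1.2. Its weight (about 0.28 kg) and a light spring pull it down from every angle, 2 to 3 N at the nose; when let go it falls shut
- guard_hinge (a point): middle of the guard's hinge axis on the riving knife behind the blade: at the saw's x = +75 mm, y = 0, 40 mm above the saw table; the axis is the saw's y axis. The guard is a black inverted channel 26 mm wide over straight outer walls 4 mm thick; down, its roof is 38 mm and its lower edges 2 mm above the table. The point turns with the guard
- guard_nose (a point): point on top of the guard near its free front end, on its middle line, 137 mm in front of the hinge and 3 mm below it (37 mm above the saw table when down): the place to take it. The walls are full height (36 mm) from 10 to 152 mm in front of the hinge; beyond, to 170 mm, the nose is cut away below, with a sloping lead-in plate. Turns with the guard
- square: engineer's square lying on the saw table on the -y side: stock 75 (x) x 16 x 14 mm, blade 3 mm thick to +y reaching 68 mm from the stock's middle line; origin under the middle of the stock
- blank: dark wood handle blank 115 (x) x 36 x 9 mm lying on the saw table between guard and fence; origin at the centre of its underside
- knife: finished knife lying on the bench, handle to its -x, about 240 mm long, 18 mm thick; origin under its guard between handle and blade
- pushstick: plywood push stick, about 255 x 60 x 12 mm, lying on the bench; origin under its middle
- tin: yellow tin, 74 mm across, 55 mm high, standing on the bench; origin at the centre of its underside
- tape: roll of tape, 84 mm across, 24 mm high, lying flat on the bench; origin at the centre of its underside
- brassbar: flat brass bar 140 (x) x 25 x 6 mm on the bench; origin at the centre of its underside
- spanner: steel spanner 160 mm long lying on the bench along its x; origin under its middle

How it is judged (in metres and radians):
On the way, in this order (a step that is already met when the one before it is completed fails the run):
1. the stop button is pushed fully down while the guard is still down (value of joint stop above 0.0068 m and value of joint guard below 0.06 rad), for 0.1 s.
2. the guard is lifted by the gripper, the stop button having come back up (value of joint guard above 0.25 rad and contact force between guard and the fingers above 0.3 N and value of joint stop below 0.002 m), for 0.1 s.
At the end, for the whole second after the job is handed in: through the last second the fingers hold the guard at 45 degrees, give or take 5, without it moving; the stop button is back up; every loose thing on the saw table and bench lies within 30 mm of where it was (value of joint guard between 0.698 and 0.873 rad and contact force between guard and the fingers above 0.3 N and velocity of joint guard between -0.1 and 0.1 rad/s and value of joint stop below 0.002 m and distance of each of square, blank, knife, pushstick, tin, tape, brassbar, spanner from where it was at the start of the episode below 0.03 m); the arm keeps its last pose, push and grip.
It fails at once if the start button is pushed (value of joint start above 0.0025 m).
It fails at once if the robot touches the saw blade (contact force between blade and the fingers above 0.5 N or contact force between blade and the arm above 0.5 N).
It fails at once if a loose thing on the saw table or bench is shifted by more than 40 mm (distance of any of square, blank, knife, pushstick, tin, tape, brassbar, spanner from where it was at the start of the episode above 0.04 m).
It also fails if it takes over 40 s, if anything falls off the work surface, if the arm or the gripper's body presses on something with over 40 N, if the wrist force passes 120 N, or if a joint passes its speed limit or range.

## Working session

There is one attempt and no reset: what is moved stays moved. The work goes in short steps, each a Python script; the robot and the scene stay as the last script left them, time stands still between calls to the robot, and variables do not carry over. Pictures are saved under pics/ and viewed, about 8 in all and at most 12, crops included, and the job is handed in when it is done.

```bash
ls; mkdir -p pics; python3 - <<'E'
from plant import env, vision, monitor
import cv2, numpy as np
np.set_printoptions(precision=4,suppress=True)
for n in ("scene","top"):
    im=vision.grab_frame(n); cv2.imwrite(f"pics/{n}0.png",im)
    cv2.imwrite(f"pics/{n}0b.png",cv2.resize(im,(800,600),interpolation=cv2.INTER_CUBIC))
    print(n,vision.camera_params(n))
print(env.grip_depth,monitor.current_tcp_pos(),monitor.current_tcp_rot(),monitor.current_clock(),monitor.current_width())
E
```

```text
pics
scene {'fx': 360.2461638968055, 'fy': 360.2461638968055, 'cx': 252.05439084527615, 'cy': 190.4727767431142, 'T': array([[ 0.3531, -0.7982,  0.4881,  1.0647],
       [ 0.9356,  0.3028, -0.1816, -0.2065],
       [-0.0029,  0.5208,  0.8537,  1.1109],
       [ 0.    ,  0.    ,  0.    ,  1.    ]])}
top {'fx': 383.96888656529575, 'fy': 383.96888656529575, 'cx': 254.47514096737729, 'cy': 197.10542283617795, 'T': array([[ 0.0235,  0.993 , -0.116 ,  0.3208],
       [-0.9997,  0.0238,  0.0016, -0.0103],
       [ 0.0044,  0.116 ,  0.9932,  1.399 ],
       [ 0.    ,  0.    ,  0.    ,  1.    ]])}
0.0188 [ 0.2918 -0.5802  0.2045] [-179.9839    0.0977  -63.3158] 0.1 0.9972150882195723
```

View pics/top0b.png

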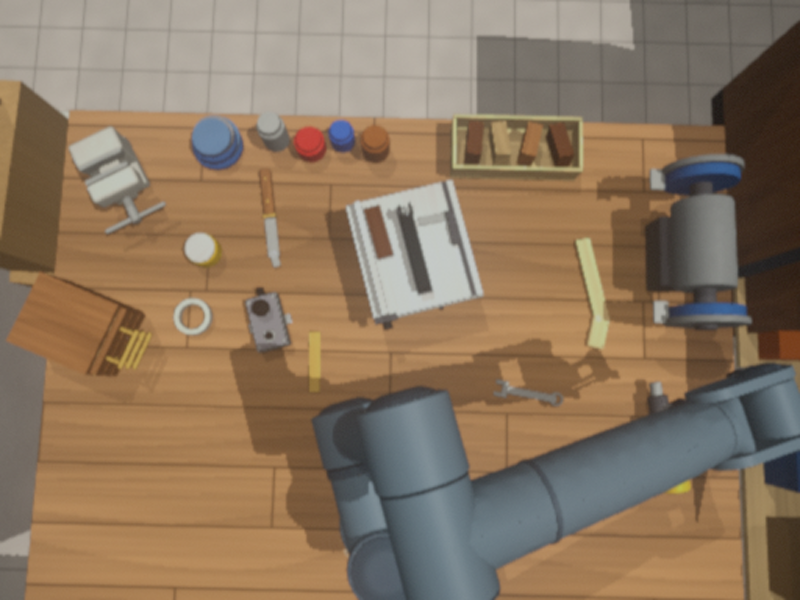

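View pics/scene0b.png

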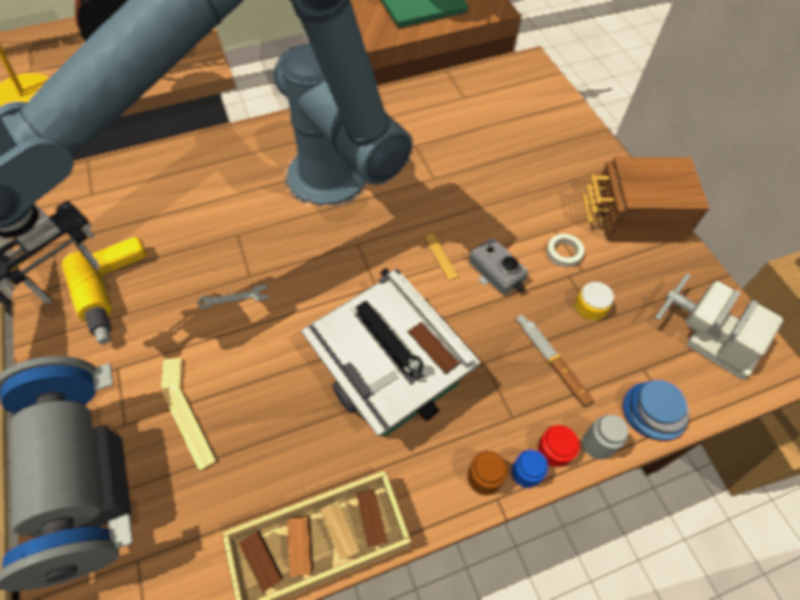

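Top view (800x600 frame): the saw table spans (348–482, 182–322), with the guard hinge near (405,210) and its nose near (425,290). The switch box is at (267,320), the stop button at (260,307) and the start button at (268,337). The scene view agrees: guard nose near (365,308), hinge near (415,372), stop button at (510,264).

```bash
cat > h.py <<'E'
import numpy as np, cv2
from plant import env, vision, monitor
np.set_printoptions(precision=4,suppress=True)
def ray(n,u,v):
    c=vision.camera_params(n);T=c["T"]
    d=T[:3,:3]@np.array([(u-c["cx"])/c["fx"],-(v-c["cy"])/c["fy"],-1.]);return T[:3,3],d
def onplane(n,u,v,z):
    o,d=ray(n,u,v);return o+d*(z-o[2])/d[2]
def tri(a,b):
    o1,d1=ray("top",*a);o2,d2=ray("scene",*b)
    s=np.linalg.lstsq(np.c_[d1,-d2],o2-o1,rcond=None)[0]
    p,q=o1+s[0]*d1,o2+s[1]*d2;return (p+q)/2,np.linalg.norm(p-q)
def proj(n,p):
    c=vision.camera_params(n);q=np.linalg.inv(c["T"])@np.r_[p,1]
    return np.array([c["cx"]-c["fx"]*q[0]/q[2],c["cy"]+c["fy"]*q[1]/q[2]])
E
python3 - <<'E'
from h import *
for n,boxes in (("top",[(150,180,190,226,60),(245,125,285,195,60),(222,110,312,210,0)]),("scene",[(298,150,340,190,60),(222,188,276,246,60),(190,168,312,280,0)])):
    im=cv2.imread(f"pics/{n}0.png");hsv=cv2.cvtColor(im,cv2.COLOR_BGR2HSV)
    for x0,y0,x1,y1,t in boxes:
        h=hsv[y0:y1,x0:x1]
        m=((h[...,2]<t) if t else ((h[...,1]<60)&(h[...,2]>150))).astype(np.uint8)
        k,l,s,c=cv2.connectedComponentsWithStats(m)
        for i in range(1,k):
            if s[i,4]>12:
                cn=cv2.findContours((l==i).astype(np.uint8),0,2)[0][0]
                print(n,"dark" if t else "table",s[i,4],c[i]+[x0,y0],"rect",(cv2.boxPoints(cv2.minAreaRect(cn))+[x0,y0]).round(1).tolist())
    x0,y0,x1,y1=((150,105,315,225) if n=="top" else (185,145,345,285))
    cv2.imwrite(f"pics/{n}_crop.png",cv2.resize(im[y0:y1,x0:x1],None,fx=4 if n=="top" else 4,fy=4,interpolation=cv2.INTER_CUBIC))
a=cv2.imread("pics/top_crop.png");b=cv2.imread("pics/scene_crop.png")
print(a.shape,b.shape)
E
```

```text
top table 364 [297.261  152.2335] rect [[284.8, 115.3], [289.6, 114.0], [309.7, 188.5], [305.0, 189.8]]
top table 3791 [262.1817 162.5199] rect [[220.5, 129.9], [284.0, 114.0], [303.1, 190.5], [239.6, 206.4]]
scene dark 55 [326.0909 168.4364] rect [[322.0, 165.0], [330.0, 165.0], [330.0, 172.0], [322.0, 172.0]]
scene dark 25 [331.64 183.  ] rect [[328.5, 182.5], [331.5, 179.5], [335.5, 183.5], [332.5, 186.5]]
scene dark 459 [245.6144 214.5185] rect [[225.5, 199.6], [233.7, 192.5], [266.0, 230.2], [257.8, 237.2]]
scene table 4006 [250.5999 221.8779] rect [[199.3, 207.3], [256.2, 164.2], [307.1, 231.4], [250.1, 274.5]]
scene table 488 [219.6086 243.7992] rect [[192.1, 212.1], [197.1, 208.4], [246.2, 274.7], [241.2, 278.3]]
(480, 660, 3) (560, 640, 3)
```

View pics/top_crop.png

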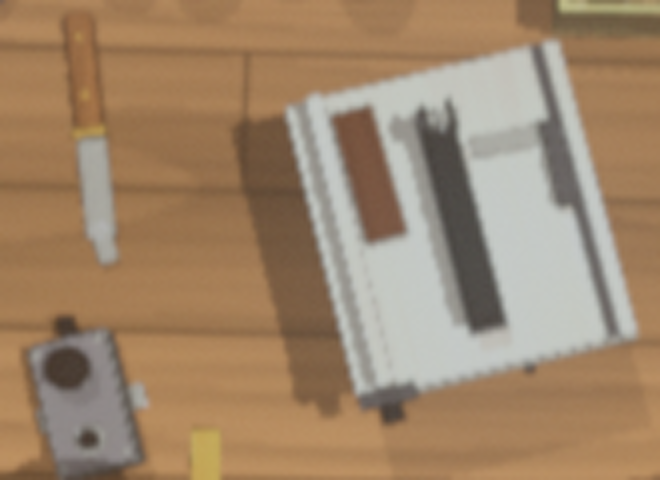

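View pics/scene_crop.png

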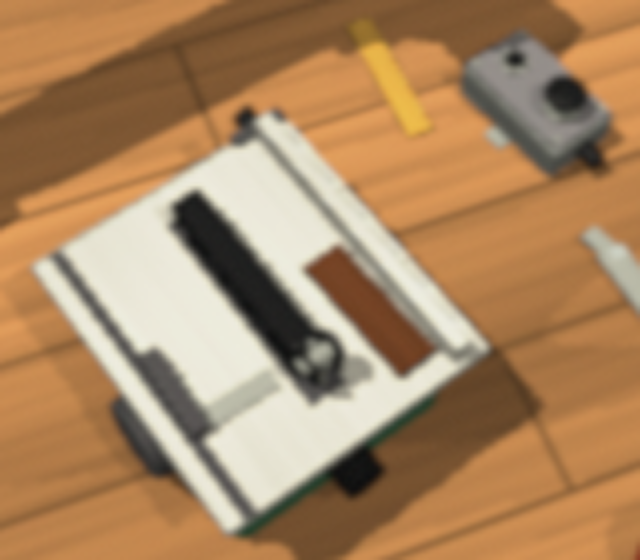

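```bash
python3 - <<'E'
from h import *
t=lambda u,v:(150+u/4-.4,105+v/4-.4)
s=lambda u,v:(185+u/4-.4,145+v/4-.4)
P=[onplane("top",*t(*p),.13) for p in ((288,108),(558,40),(637,335),(358,402))]   # (+x+y),(+x-y),(-x-y),(-x+y)
print("top corners",*P,"centre",np.mean(P,0)); 
e=lambda a,b:(np.linalg.norm(a-b),np.degrees(np.arctan2(*(a-b)[1::-1])))
print("x edges",e(P[0],P[3]),e(P[1],P[2]),"y edges",e(P[0],P[1]),e(P[3],P[2]))
Q=[onplane("scene",*s(*p),.13) for p in ((490,350),(235,533),(35,265),(272,110))]
print("scene corners",*Q,"centre",np.mean(Q,0),e(Q[0],Q[3]),e(Q[1],Q[2]),e(Q[0],Q[1]),e(Q[3],Q[2]))
for nm,a,b,z in (("stop",t(66,368),(326.1,168.4),.076),("start",t(88,437),s(515,59),.054)):
    print(nm,tri(a,b),onplane("top",*a,z),onplane("scene",*b,z))
for n in("top","scene"):
    im=cv2.imread(f"pics/{n}0.png");hv=cv2.cvtColor(im,cv2.COLOR_BGR2HSV)[...,2]
    x0,y0,x1,y1=(252,128,278,192) if n=="top" else (222,188,268,242)
    m=(hv[y0:y1,x0:x1]<100).astype(np.uint8);k,l,st,c=cv2.connectedComponentsWithStats(m)
    i=1+st[1:,4].argmax();pts=np.argwhere(l==i)[:,::-1]+[x0,y0]
    W=np.array([onplane(n,*p,.165) for p in pts])[:,:2];mu=W.mean(0);d=np.linalg.svd(W-mu)[2][0];d*=np.sign(d[0]);a=(W-mu)@d;w=(W-mu)@[-d[1],d[0]]
    print(n,"guard yaw",np.degrees(np.arctan2(d[1],d[0])),"front",mu+d*np.percentile(a,1),"back",mu+d*np.percentile(a,99),"len",np.ptp(a),"w",np.percentile(w,[5,95]))
for yaw in(14,):
  c=np.mean([np.mean(P,0),np.mean(Q,0)],0)[:2]
  pass
E
```

```text
top corners [0.6901 0.1044 0.13  ] [ 0.7554 -0.1239  0.13  ] [ 0.5028 -0.1932  0.13  ] [0.4411 0.038  0.13  ] centre [ 0.5974 -0.0437  0.13  ]
x edges (np.float64(0.25771815019234234), np.float64(14.93328094981285)) (np.float64(0.26193334351036773), np.float64(15.331296049687198)) y edges (np.float64(0.23748603272617216), np.float64(105.96111644772257)) (np.float64(0.23926737722658703), np.float64(104.94553837343976))
scene corners [0.6979 0.1041 0.13  ] [ 0.7614 -0.1209  0.13  ] [ 0.5086 -0.1932  0.13  ] [0.4383 0.0288 0.13  ] centre [ 0.6015 -0.0453  0.13  ] (np.float64(0.2703427595515301), np.float64(16.174432932959384)) (np.float64(0.2629631762614318), np.float64(15.95569516571145)) (np.float64(0.23380032024499953), np.float64(105.75748015671383)) (np.float64(0.232859506168822), np.float64(107.57217799198786))
stop (array([0.4712, 0.2964, 0.0595]), np.float64(0.0024105096846652125)) [0.4698 0.2938 0.076 ] [0.4803 0.2873 0.076 ]
start (array([0.4119, 0.2768, 0.0476]), np.float64(0.002311039315587154)) [0.4119 0.2765 0.054 ] [0.4156 0.2727 0.054 ]
top guard yaw 15.940838177254781 front [ 0.5045 -0.0661] back [ 0.6689 -0.0192] len 0.18413545881236587 w [-0.0126  0.0122]
scene guard yaw 14.425531685506856 front [ 0.5166 -0.0726] back [ 0.6914 -0.0277] len 0.18835371202832155 w [-0.0152  0.016 ]
```

Both views agree: the stop button is at about (0.472, 0.292). The saw centre is at (0.599, -0.044) with yaw about 15.4°, and table edges measured 0.258–0.262 by 0.237 m against the given 0.26 × 0.24. I'll check IK for the lift arc, then press the button.

```bash
cat >> h.py <<'E'
from scipy.spatial.transform import Rotation as Ro
YAW=15.4; C=np.array([0.5985,-0.0443]); g=np.radians(YAW)
ex=np.array([np.cos(g),np.sin(g),0]); ey=np.array([-ex[1],ex[0],0]); ez=np.array([0,0,1.])
H=np.r_[C,0.17]+0.075*ex
def pose(th,tilt,sgn=1,r=.137,drop=.015,back=0.,off=0.):
    """tool pose holding guard at angle th (deg), grasp point r before hinge, drop below it; tilt = forward lean of fingers at th=0"""
    t=np.radians(th); f=-np.cos(t)*ex+np.sin(t)*ez; n=np.sin(t)*ex+np.cos(t)*ez  # forward to nose, roof normal
    a=np.radians(tilt-th); z=np.sin(a)*ex-np.cos(a)*ez; x=sgn*ey
    G=H+r*f-drop*n+off*ey
    R=np.c_[x,np.cross(z,x),z]
    return G+(env.grip_depth-back)*z, Ro.from_matrix(R).as_euler("xyz",degrees=True)
E
python3 - <<'E'
from h import *
for tilt in(20,30,40):
  for sgn in(1,-1):
    print(tilt,sgn)
    for th,b in((0,.12),(0,0),(25,0),(45,0)):
        p,o=pose(th,tilt,sgn,back=b);q=env.ik(p,o);print("  ",th,p,o,q if q is None else np.round(q,1))
for yaw in(16,106,-74,-164): print(yaw,env.ik([.472,.2925,.3],[180,0,yaw]))
E
```

```text
20 1
   0 [ 0.5054 -0.07    0.2501] [160.    0.  105.4] [ -28.4  -19.9  118.9   14.9   66.9 -138. ]
   0 [ 0.5449 -0.0591  0.1373] [160.    0.  105.4] [ -24.7   -6.5  120.3   16.3   51.8 -138.6]
   25 [ 0.5434 -0.0595  0.1956] [-175.     0.   105.4] [ -16.7    3.9  101.8   -2.7   78.5 -121.5]
   45 [ 0.5595 -0.055   0.2392] [-155.     0.   105.4] [ -11.6   16.9   85.1  -11.3  100.4 -116.9]
20 -1
   0 [ 0.5054 -0.07    0.2501] [-160.     0.   -74.6] [-28.4 -19.9 118.9  14.9  66.9  42. ]
   0 [ 0.5449 -0.0591  0.1373] [-160.     0.   -74.6] [-24.7  -6.5 120.3  16.3  51.8  41.4]
   25 [ 0.5434 -0.0595  0.1956] [175.    0.  -74.6] [-16.7   3.9 101.8  -2.7  78.5  58.5]
   45 [ 0.5595 -0.055   0.2392] [155.    0.  -74.6] [-11.6  16.9  85.1 -11.3 100.4  63.1]
30 1
   0 [ 0.4899 -0.0742  0.2426] [150.    0.  105.4] [ -35.   -27.7  127.3   25.7   62.7 -148.8]
   0 [ 0.5478 -0.0583  0.1387] [150.    0.  105.4] [ -28.4  -10.4  126.    29.    45.7 -150.9]
   25 [ 0.5466 -0.0586  0.1956] [175.    0.  105.4] [ -19.4   -2.   107.8    3.    70.1 -125.8]
   45 [ 0.5625 -0.0542  0.2381] [-165.     0. 
[... 587 characters left out ...]
 105.4] [ -22.5   -7.5  113.8   10.4   62.2 -131.8]
   45 [ 0.5656 -0.0534  0.2375] [-175.     0.   105.4] [ -15.5    4.8   96.4   -2.6   83.1 -120.5]
40 -1
   0 [ 0.476  -0.078   0.2325] [-140.     0.   -74.6] [-42.7 -34.6 135.5  38.4  61.5  18.4]
   0 [ 0.5504 -0.0576  0.1406] [-140.     0.   -74.6] [-32.3 -13.1 131.3  45.3  42.   13. ]
   25 [ 0.5497 -0.0577  0.1961] [-165.     0.   -74.6] [-22.5  -7.5 113.8  10.4  62.2  48.2]
   45 [ 0.5656 -0.0534  0.2375] [175.    0.  -74.6] [-15.5   4.8  96.4  -2.6  83.1  59.5]
16 [20.0871 -2.4101 97.1417 -0.     85.2684  4.0871]
106 [ 20.0871  -2.4101  97.1417  -0.      85.2684 -85.9129]
-74 [20.0871 -2.4101 97.1417  0.     85.2684 94.0871]
-164 None
```

```bash
python3 - <<'E'
from h import *
p=monitor.current_tcp_pos()
env.move_straight([p[0],p[1],.36],feed=.3)
env.gripper_to(0.0,f_grip=20)
env.move_pose([.472,.2925,.34],[180,0,16])
print(monitor.current_clock())
env.move_straight([.472,.2925,.09],feed=.2)
im=vision.grab_frame("scene");cv2.imwrite("pics/s1.png",cv2.resize(im[100:240,240:400],None,fx=4,fy=4,interpolation=cv2.INTER_CUBIC))
w0=monitor.current_wrist_force()
print(monitor.current_clock(),monitor.current_tcp_pos(),w0)
for z in (.080,.074,.0715):
    hit=env.move_straight([.472,.2925,z],feed=.03,stop_force=12)
    print(z,hit,monitor.current_tcp_pos(),monitor.current_wrist_force()-w0)
print(monitor.current_clock())
E
```

```text
5.3083
6.7583 [0.4729 0.2929 0.0914] [ 0.4157 -0.731  -0.8747]
0.08 False [0.4718 0.2924 0.0797] [-0.1236  0.9745  0.4551]
0.074 False [0.4727 0.2927 0.0746] [0.5876 0.9261 3.4504]
0.0715 False [0.4727 0.2927 0.072 ] [1.3127 1.9426 5.0715]
7.8417
```

View pics/s1.png

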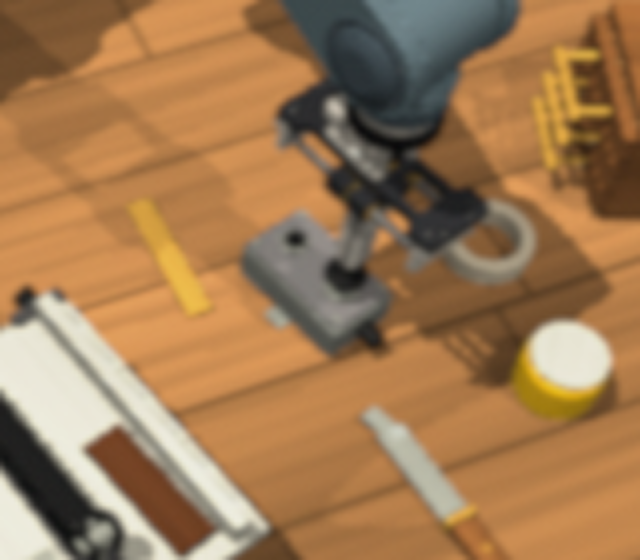

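The closed fingers sit on the mushroom button at (345,278) in the crop. The spring engaged at the expected height, with force rising from 3.5 to 5 N. Next I press to the bottom, hold, release and move to the guard.

```bash
python3 - <<'E'
from h import *
w0=monitor.current_wrist_force()
hit=env.move_straight([.472,.2925,.063],feed=.02,stop_force=14)
print(hit,monitor.current_tcp_pos(),monitor.current_wrist_force()-w0)
env.sleep(.4)
print(monitor.current_tcp_pos(),monitor.current_wrist_force()-w0)
env.move_straight([.472,.2925,.30],feed=.25)
print(monitor.current_clock(),monitor.current_wrist_force())
env.gripper_to(0.6)
p,o=pose(0,20,-1,drop=.012,back=.16); print(p,o)
env.move_pose(p+[0,0,.06],o)
print(monitor.current_clock())
p,o=pose(0,20,-1,drop=.012,back=.055)
env.move_straight(p,o,feed=.15)
print(monitor.current_clock(),p,monitor.current_tcp_pos(),o,monitor.current_tcp_rot(),monitor.current_width())
for n,(a,b,c,d) in(("top",(120,210,220,320)),("scene",(150,260,180,310))):
    im=vision.grab_frame(n);cv2.imwrite(f"pics/{n}2.png",cv2.resize(im[a:b,c:d],None,fx=5,fy=5,interpolation=cv2.INTER_CUBIC))
E
```

```text
True [0.4728 0.2928 0.0681] [-4.7598 -1.7564  2.5591]
[0.4728 0.2928 0.0681] [-3.2064 -2.0906  2.6428]
9.6583 [-0.6844 -0.8725  0.2598]
[ 0.4922 -0.0736  0.2907] [-160.     0.   -74.6]
12.025
13.2583 [ 0.5268 -0.0641  0.192 ] [ 0.5273 -0.0643  0.1931] [-160.     0.   -74.6] [-159.9246   -0.0674  -74.5955] 0.5993245351541078
```

View pics/scene2.png

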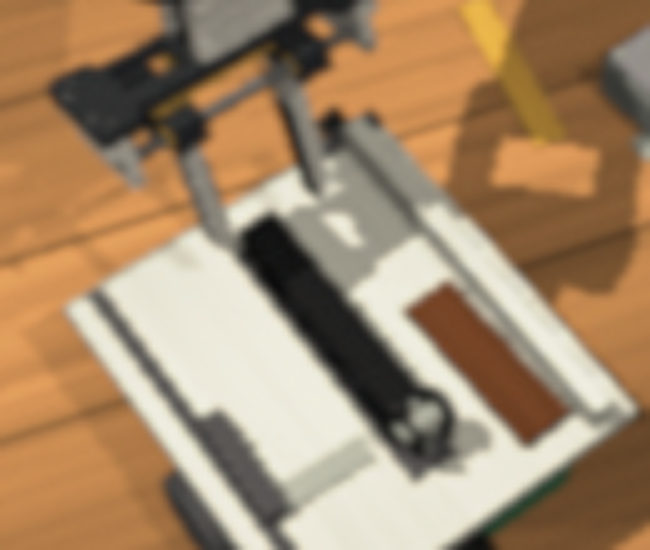

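View pics/top2.png

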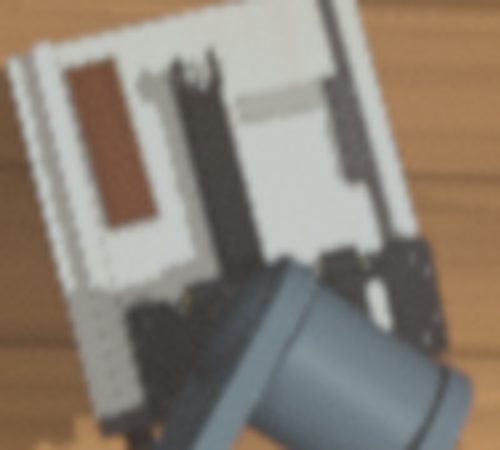

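The button bottomed out: TCP z was 0.0681, which is 7.7–7.9 mm of travel, the 14 N stop triggered, and I held it there for 0.4 s. The start button was never near the fingers. In the scene crop the open fingertips at (222,240) and (315,185) straddle the guard nose at (265,222), and nothing is in the way. Next I advance and grip.

```bash
python3 - <<'E'
from h import *
p,o=pose(0,20,-1,drop=.012)
hit=env.move_straight(p,o,feed=.08,stop_force=8)
print(hit,p,monitor.current_tcp_pos(),monitor.current_wrist_force())
if not hit:
    env.gripper_to(0.0,f_grip=30)
    print(monitor.current_clock(),monitor.current_width()*94,monitor.current_wrist_force())
    for th in(8,):
        env.move_straight(*pose(th,20,-1,drop=.012),feed=.08)
        print(th,monitor.current_clock(),monitor.current_wrist_force(),monitor.current_width()*94)
E
```

```text
False [ 0.5449 -0.0591  0.1403] [ 0.5452 -0.0592  0.1407] [-0.7698  0.506   0.8254]
14.775 25.695672944174774 [-0.3776 -0.8315  0.0377]
8 15.1583 [-0.9031 -1.8451 -0.5593] 25.9719758268357
```

Grip width reads 26 mm, which is the guard, and forces are small. I'll continue the arc.

```bash
python3 - <<'E'
from h import *
for th in(14,20,26,32,38,42,45):
    env.move_straight(*pose(th,20,-1,drop=.012),feed=.07)
    w=monitor.current_wrist_force();print(th,monitor.current_clock(),w,monitor.current_width()*94)
    if np.linalg.norm(w)>40: break
env.sleep(.3)
print(monitor.current_tcp_pos(),pose(45,20,-1,drop=.012)[0],monitor.current_wrist_force())
for n,(a,b,c,d) in(("top",(100,230,145,320)),("scene",(140,290,180,345))):
    im=vision.grab_frame(n);cv2.imwrite(f"pics/{n}3f.png",im);cv2.imwrite(f"pics/{n}3.png",cv2.resize(im[a:b,c:d],None,fx=4,fy=4,interpolation=cv2.INTER_CUBIC))
E
```

```text
14 15.5083 [-1.7138 -2.5417  0.0994] 26.128435841120467
20 15.8583 [-2.0848 -2.7154  0.5304] 25.83104486646395
26 16.2083 [-3.3165 -2.3587  0.9496] 25.793468654351756
32 16.5583 [-5.6504 -1.6816  0.8147] 25.888151499098537
38 16.9083 [-6.2702 -2.2006  1.1862] 25.837700936604204
42 17.1917 [-7.7869 -2.4563  1.1713] 25.82542227883983
45 17.4417 [-7.2355 -2.2557  3.342 ] 26.179830403095067
[ 0.5604 -0.0547  0.2408] [ 0.5616 -0.0545  0.2413] [-6.1934 -1.6965  2.0996]
```

View pics/scene3.png

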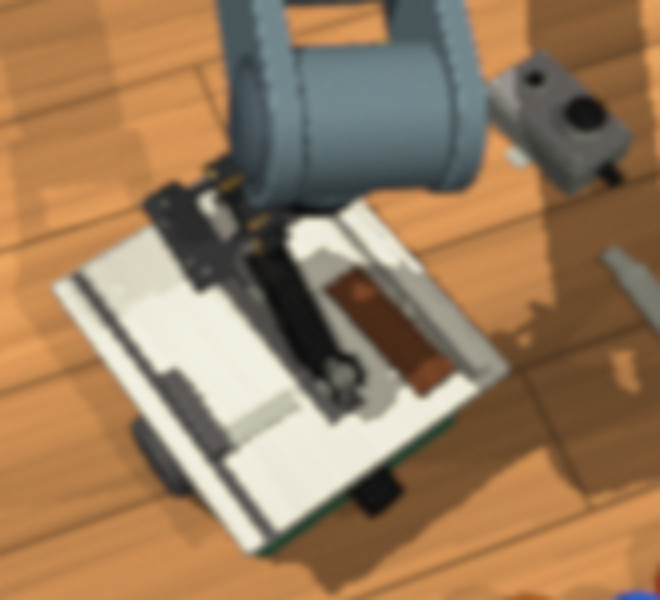

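View pics/top3.png

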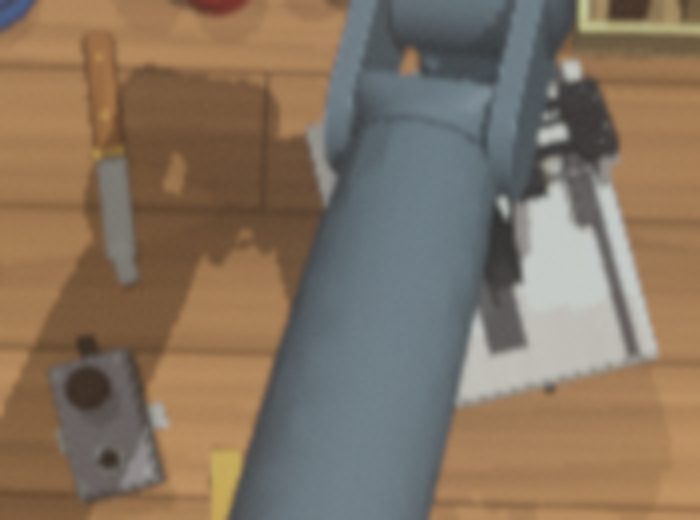

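The guard is up and held at the nose, at about (262,255) in the scene crop. The blade slot is exposed below it, and the switch box, blank and square are where they were. One numeric check of the angle before handing in.

```bash
python3 - <<'E'
from h import *
R=Ro.from_euler("xyz",monitor.current_tcp_rot(),degrees=True).as_matrix()
G=monitor.current_tcp_pos()-env.grip_depth*R[:,2]-H
print("angle from grasp pt",np.degrees(np.arctan2(G[2],-G@ex)+np.arctan2(.015,.137)),"(r",np.hypot(G[2],G@ex),") tool pitch",np.degrees(np.arctan2(R[:,2]@ex,-R[2,2])))
for th in(35,40,45,50,55):
    t=np.radians(th);f=-np.cos(t)*ex+np.sin(t)*ez;n=np.sin(t)*ex+np.cos(t)*ez
    print(th,*[((proj("scene",H+r*f-.002*n+s*.013*ey)+.4-[180,140])*4).round() for r,s in((.17,1),(.17,-1),(.1,1),(.1,-1))])
# blank shift, scene view, by mask at z=.139
for f in("scene0","scene3f"):
    im=cv2.imread(f"pics/{f}.png");h=cv2.cvtColor(im,cv2.COLOR_BGR2HSV)[195:245,255:300]
    m=((h[...,0]<13)&(h[...,1]>110)&(h[...,2]<150));v,u=np.argwhere(m).mean(0);print(f,m.sum(),onplane("scene",u+255,v+195,.139))
a=[vision.grab_frame("scene").astype(int) for _ in range(2)];print("pic diff",abs(a[0]-a[1]).mean(),monitor.current_clock(),monitor.current_width()*94,monitor.current_wrist_force())
E
```

```text
angle from grasp pt 45.742271160262455 (r 0.1380504924080813 ) tool pitch -24.96361773211792
35 [235. 157.] [204. 175.] [283. 242.] [253. 261.]
40 [242. 156.] [211. 175.] [288. 243.] [257. 262.]
45 [250. 157.] [218. 176.] [292. 244.] [262. 263.]
50 [258. 159.] [227. 179.] [298. 246.] [267. 265.]
55 [268. 164.] [236. 183.] [304. 249.] [273. 269.]
scene0 343 [0.6404 0.0316 0.139 ]
scene3f 345 [0.6407 0.0316 0.139 ]
pic diff 0.4126400417751736 17.9417 25.54051780849989 [-6.278  -2.069   1.6808]
```

```bash
python3 -c "
from plant import env
env.sign_off()"
```

```text
the job is handed in; nothing more can be done
```

I pushed the stop button fully down, then took the guard by its nose and swung it up to 45°. I handed the job in at about 18 s with the gripper still holding it there; the hand-in gave no verdict.

- **Stop button:** The fingers bottomed out at z = 0.0681 m, which is 7.7–7.9 mm of travel, and the 14 N force stop triggered. I held that for 0.4 s with the guard still down. The steady force there read only about 7.6 N, so the press rests on the height and the force stop. I had no reading of the button itself.
- **Guard:** The grip width was 25.5–26.2 mm, matching the 26 mm guard. The arm's position puts the guard at 45–46° (44.5° if I use the planned grasp height).
- **At rest:** The last wrist force was about 7 N. Two pictures taken one after the other were practically identical.
- **Other items:** The blank moved less than 1 mm by colour mask. The square looked unmoved in the last scene picture, and the knife looked undisturbed. I did not check the other loose items one by one; the arm covers part of the top view.
- **Weak check:** I projected the guard's edges into the scene picture, and they looked consistent with 45°. The gripper hides the nose, so that image could not confirm the angle to better than about 5°.
- **Disagreement:** The scene and top cameras placed the stop button up to 10 mm apart in x. I put that down to the scene view also picking up the button's side. I used nearly the top-view position, and the contact height matched it.

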